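# Hold the lamp-house front plate over its screw holes

## Task

The microscope's LED lamp housing lies open on its back for reassembly. Stand the loose metal light sleeve on the round spigot in the middle of the housing and push it fully home; then take the front plate by its black snout, bring it down over the sleeve and hold it level about one centimetre above the housing's rim with its four corner holes lined up over the four threaded holes, touching neither housing nor sleeve, so that I can start the screws. Finish while still holding the plate there: do not put it down or let go, and leave the other things on the desk where they are.

Things in the scene. Friction and masses are not known exactly. Their poses are not given: they have to be found in the camera images.
- housing: White finned lamp housing, open box 100 x 80 x 40 mm (x, y, z) that does not move; origin: centre of its underside. Flat grey metal rim at z = 40 mm; its opening is 72 x 52 mm, 30 mm deep. In the middle, on a copper shoulder 34 mm wide with top at z = 16 mm, stands a brass spigot 19 mm in diameter, ending at z = 37 mm, its last 5 mm tapered to 13 mm
- seat (a point): on the spigot's axis, on the shoulder where the sleeve's lower end rests when home (z = 16 mm of the housing)
- thread0 (a point): mouth of the threaded hole (5 mm) on the rim at x = +42, y = +32 mm of the housing, 40 mm above the underside
- thread1 (a point): the same at x = -42, y = +32 mm
- thread2 (a point): the same at x = -42, y = -32 mm
- thread3 (a point): the same at x = +42, y = -32 mm
- sleeve: loose plain aluminium tube standing on the desk, 26 mm outside, 21 mm inside, 60 mm long, 60 g, both ends alike; origin at the centre of its lower end, z along its axis. When home it stands 36 mm out above the housing's rim
- sleeve_center (a point): middle of the sleeve: on its axis, 30 mm from either end
- flange: Loose grey metal front plate lying flat, 100 x 80 x 5 mm (x, y, z), 250 g; black hollow snout on its upper side, 44 mm across, 36 mm high (top 41 mm above the underside), bore 36 mm right through. Flats 26 mm long on the snout's +y and -y sides, 46 mm apart, are for gripping. Origin: centre of the underside, z up. Fits either way round (half a turn apart)
- hole0 (a point): screw hole (6.5 mm) of the front plate, on its underside, at x = +42, y = +32 mm of the plate
- hole1 (a point): the same at x = -42, y = +32 mm
- hole2 (a point): the same at x = -42, y = -32 mm
- hole3 (a point): the same at x = +42, y = -32 mm
- screwdriver: small red screwdriver lying on the desk, 115 x 14 x 14 mm, a bystander
- eyepiece: spare eyepiece standing on the desk, black and white, 35 mm across and 50 mm high, a bystander
- lens_tissue: booklet of lens tissue, 64 x 93 x 6 mm, a bystander
- screw_dish: small round steel dish with the four screws, 68 mm across and 16 mm high, a bystander
- microscope_foot (a point): under the middle of the white bench microscope, an obstacle that never moves: 0.77 m tall, it fills 110 mm to either side (y) of this point; its foot reaches 0.20 m towards the robot (-x) and its eyepieces 0.25 m, at 0.42 to 0.53 m height. All the work lies to its left (+y), so pass in front of it with the arm drawn in

How it is judged:
By the outcome, as a careful person would: the job done as asked, in the order asked, and still so for the second after the job is handed in, while the arm keeps its last pose, push and grip.
It also fails if it takes over 61 s, if anything falls off the work surface, if the arm or the gripper's body presses on something with over 40 N, if the wrist force passes 120 N, or if a joint passes its speed limit or range.

## Robot

A 6-joint arm with a two-finger parallel gripper is mounted at the origin on a cart in front of the work surface, level with it; the furniture and walls round the work are solid. World frame = base frame: x ahead of the robot, y to its left, z up, the work surface at z = 0. Lengths are in mm, angles in rad, forces in N, time in s.
With the tool pointing down it reaches from about 275 to 825 mm from the base axis. Payload 4.9 kg.
Tool frame: the origin (TCP) lies at the very end of the fingers, on their centre line; the grasp point (between the pads) lies 19 mm behind it; z points along the fingers, y is the line along which they close (so a half turn about z gives the same grasp; the last joint's range is limited). The gripper opens to 85 mm and grips with 20 to 120 N. Pads are 22 mm wide; open, the fingers measure 114 mm over their backs; the gripper's body (76 mm by 85 mm) begins 54 mm behind the grasp point. The pads swing forward as they close: fully open they stand 13 mm farther back than shut.
Start: joints at [0.979, 0.326, -0.193, 1.052, 0, 1.437], TCP at [243.084, 493.385, 231.281] pointing down, gripper open.
Joint ranges: [-2.65, 2.65], [-0.97, 1.79], [-1.3, 1.35], [-1.93, 2.1], [-1.47, 1.37], [-3.14, 3.14]. Speed limits (rad/s): [2.57, 2.57, 3.14, 3.14, 3.14, 3.14].

## Interface

Orientations are given as a unit quaternion [w, x, y, z].
In Python, from cell import arm gives the robot as it stands. The module is installed in compiled form; this text tells all that it offers.
- The arm moves only by the tool send_rows, never from a script. Its argument "moves" is a list of rows, each a list of 3 entries, a list of its own where there are three numbers: the closure in counts, from 0 (fully open) to 255 (shut), then the shift along the world's x, y, z in m, then the turn about the world's z in units of 6 degrees (1.0 is 6 degrees). A call has 1 to 5 rows; each row shifts and turns the commanded pose from where the row before left it; what a row does not reach is not made up. A row lasts 1/10 s, in which the tool goes at most 50 mm and 8.59 degrees, less where a joint would pass 70% of its speed; a pose out of reach is approached as far as the arm can. A call with a gripper value outside its range is refused whole. The fingers move at their own pace and stop on an object; the grip force is fixed at half the most. Time passes only in rows, so rows that do not move let the fingers close. It gives the time, the measured TCP pose, the force, the opening and the grip force at its end, in the units of the state.
- arm.get_state(): the state, without advancing time (a new reading comes with each control period).
- arm.snapshot(name): name is "scene" or "top" or "wrist"; returns the picture (480x640x3 uint8, red, green, blue); there is no depth.
- arm.camera_info(name): a dict with "intrinsics" (3x3 intrinsics, pixels), "dist" ([k1, k2, p1, p2, k3] as OpenCV has them; the pictures are not rectified), "position" and "attitude" of the camera in the world. Camera axes: x right, y up, looking along -z (the intrinsics and any distortion apply to the point x, -y, -z); pixel columns grow to the right and rows downward; lengths in mm; the calibration is good to about 2 mm. A picture is of the moment at which its call begins: read the wrist's pose just before it. camera_info takes no time and is no camera call; for the wrist camera it gives the pose at the moment of the call.
- arm.finish_job(): hands the job in; it is judged then, once.
Trained networks look in the newest picture that a camera, given by its name, has taken for a name from the list of things; names that differ only in an ending like _2 or _b are one class to them, and where a whole thing is asked for, a point or a joint stands for the part that bears it (a point fixed in the world has none). Each returns a list of dicts, best first, with "score" (0 to 1); they miss things now and then, are a little off and sometimes report something else, mostly with a low value. They report only what shows in the picture. A call takes as long as a camera call.
- arm.cut_out(camera, thing): "pixels" (480x640 bool, what is visible of it) and "uv" ([column, row] in pixels, amid what is visible of it).
- arm.mark_of(camera, thing): "uv" ([column, row] in pixels: a listed point, or the origin of a listed thing).
The state is a dict: "time_s": time; "joint_positions": joint angles; "dq": joint speeds; "joint_efforts": joint torques, N m; "position": TCP position; "tcp_rot": TCP orientation; "contact_force": force on the tool from outside, world axes, zero at the start; "moment": the same for the moment, N m; "grip_width": opening from 0.0 (shut) to 1.0 (fully open); "grip_force": force on a finger pad.
Only numpy, scipy, OpenCV 4.12 (cv2) and the standard library are available. Lean on these libraries where they do the work, as an engineer would, in place of code of your own. Each camera call takes 0.05 s, during which the arm holds its last target. There are 200 camera calls.

## Working session

There is one attempt and no reset: what is moved stays moved. The work goes in short steps, Python scripts to look and compute and a tool call to move; the robot and the scene stay as the last step left them, time stands still between calls to the robot, and variables do not carry over. Pictures are saved under pics/ and viewed, at most 10 in all, crops included, and the job is handed in when it is done.

Besides the shell and the picture viewer there is one more tool, called after ">>>" as name(argument=value, ...) on one line, values as JSON. send_rows: Moves the arm, as the interface text tells. Its arguments: {"type":"object","properties":{"moves":{"type":"array","items":{"type":"array"}}},"required":["moves"]}

```bash
mkdir -p pics; cat > h.py <<'E'
import numpy as np, cv2
from scipy.spatial.transform import Rotation as R
from cell import arm
def cam(name):
    c=arm.camera_info(name); K=np.array(c['intrinsics'],float); d=np.array(c['dist'],float)
    a=np.array(c['attitude'],float); p=np.array(c['position'],float)
    M=a if a.shape==(3,3) else R.from_quat(np.roll(a,-1)).as_matrix()
    return K,d,p,M@np.diag([1,-1,-1])   # cv camera axes -> world
def ray(C,uv):
    K,d,p,M=C; q=cv2.undistortPoints(np.array([[uv]],float),K,d)[0,0]
    v=M@[q[0],q[1],1]; return p,v/np.linalg.norm(v)
def onz(C,uv,z):
    p,v=ray(C,uv); return p+v*(z-p[2])/v[2]
def tri(rs):
    A=0;b=0
    for p,v in rs:
        P=np.eye(3)-np.outer(v,v); A=A+P; b=b+P@p
    x=np.linalg.solve(A,b); return x,[round(float(np.linalg.norm((np.eye(3)-np.outer(v,v))@(x-p))),1) for p,v in rs]
def proj(C,X):
    K,d,p,M=C; r=cv2.Rodrigues(M.T)[0]
    return cv2.projectPoints(np.atleast_2d(np.array(X,float)),r,-M.T@p,K,d)[0][:,0]
def snap(n,f=None):
    C=cam(n); im=arm.snapshot(n)
    if f: cv2.imwrite(f'pics/{f}.png',im[:,:,::-1])
    return C,im
E
python3 - <<'E'
from h import *
np.set_printoptions(precision=1,suppress=True)
ims=[];T={}
names=['thread0','thread1','thread2','thread3','seat','hole0','hole1','hole2','hole3','flange','sleeve','sleeve_center','housing','microscope_foot']
bys=['screwdriver','eyepiece','lens_tissue','screw_dish']
Cs={}
for c in ['top','scene','wrist']:
    C,im=snap(c,c+'0'); Cs[c]=C; ims.append(im)
    print(c,C[2],C[3][:,2])
    for n in names+(bys if c=='top' else []):
        for m in arm.mark_of(c,n)[:1]:
            if m['score']>.3: T.setdefault(n,{})[c]=m['uv']; print(c,n,np.array(m['uv']),round(m['score'],2))
for n,t in T.items():
    l=[ray(Cs[c],u) for c,u in t.items()]
    if len(l)>1: print(n,list(t),*tri(l))
    else: print(n,list(t),'z0',onz(Cs[list(t)[0]],list(t.values())[0],0))
print(arm.get_state())
cv2.imwrite('pics/all0.png',cv2.resize(np.vstack(ims[:2]),(600,900))[:,:,::-1][:600*2])
E
```

```text
top [ 320.9  185.7 1087.7] [ 0.2 -0.  -1. ]
top thread0 [261.  247.7] 0.82
top thread1 [261.  247.7] 0.82
top thread2 [261.  247.7] 0.82
top thread3 [261.  247.7] 0.82
top seat [253.3 276.3] 0.64
top hole0 [316.9 227.6] 0.78
top hole1 [316.9 227.6] 0.78
top hole2 [316.9 227.6] 0.78
top hole3 [316.9 227.6] 0.78
top flange [333.1 216. ] 0.56
top sleeve [378.8 271.5] 0.69
top sleeve_center [379.1 270.6] 0.59
top housing [251.4 273.1] 0.59
top screwdriver [268.2 199.4] 0.59
top eyepiece [379.6 270.6] 0.67
top lens_tissue [186.9 229.5] 0.91
top screw_dish [227.5 196.1] 0.9
scene [ 191.  -580.6  863.7] [ 0.3  0.7 -0.7]
scene thread0 [281.3 228.2] 0.9
scene thread1 [281.3 228.2] 0.9
scene thread2 [281.3 228.2] 0.9
scene thread3 [281.3 228.2] 0.9
scene seat [258.5 236.2] 0.92
scene hole0 [331.8 288.5] 0.87
scene hole1 [331.8 288.5] 0.87
scene hole2 [331.8 288.5] 0.87
scene hole3 [331.8 288.5] 0.87
scene flange [351.7 278.8] 0.76
scene sleeve_center [310.9 327.3] 0.55
scene housing [308.7 337.8] 0.69
wrist [167.  530.1 374.1] [ 0.3 -0.1 -0.9]
wrist thread0 [241.7 435.2] 0.7
wrist thread1 [241
[... 732 characters left out ...]
sleeve_center ['top', 'scene'] [461.5  27.9  24. ] [0.8, 0.8]
housing ['top', 'scene'] [ 581.2  389.9 -513.5] [31.0, 31.0]
screwdriver ['top'] z0 [658.1 281.9  -0. ]
eyepiece ['top'] z0 [463.7  23.3   0. ]
lens_tissue ['top'] z0 [594.7 485.2   0. ]
screw_dish ['top'] z0 [673.5 382.8   0. ]
{'time_s': 2.45, 'joint_positions': array([ 1. ,  0.3, -0.2,  1.1,  0. ,  1.4]), 'dq': array([ 0., -0., -0., -0.,  0., -0.]), 'joint_efforts': array([ -0. , -44.3,  26.3,   0. ,  -0. ,   0. ]), 'position': array([243.1, 493.4, 231.3]), 'tcp_rot': array([-0. ,  0.2,  1. ,  0. ]), 'contact_force': array([-0.1,  0.8, -0.7]), 'moment': array([ 0., -0., -0.]), 'grip_force': 0.0, 'grip_width': 1.000558073899867}
```

View pics/top0.png

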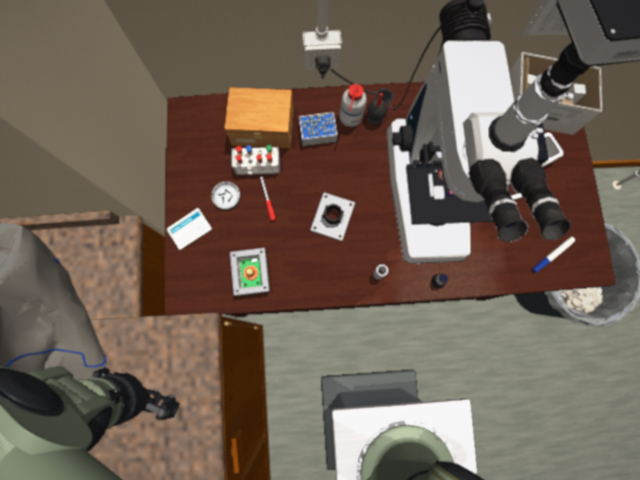

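View pics/scene0.png

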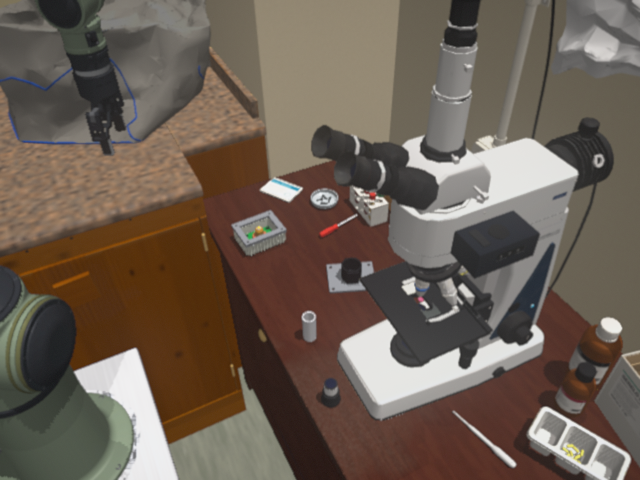

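The top view shows the housing at about (250,272), the sleeve at (380,271), the plate at (333,216), the eyepiece at (440,281) and the microscope from column 390 rightwards. The scene view agrees: housing (260,233), sleeve (309,326), plate (351,276). I'll now bring the wrist camera over the housing.

>>> send_rows(moves=[[0,[0.032,-0.033,0.006],0],[0,[0.032,-0.033,0.006],0],[0,[0.032,-0.033,0.006],0],[0,[0.032,-0.033,0.006],0],[0,[0.03,-0.03,0.006],0]])

```text
time_s: 2.95
position: [402.2, 329.8, 261.7]
tcp_rot: [0.0, 0.227, 0.974, 0.0]
contact_force: [0.8, 0.5, 0.3]
grip_width: 1.002
grip_force: 0.0
```

```bash
python3 - <<'E'
from h import *
np.set_printoptions(precision=1,suppress=True)
s=arm.get_state(); print(s['time_s'],s['position'],R.from_quat(np.roll(s['tcp_rot'],-1)).as_matrix(),cam('wrist')[2])
C,im=snap('wrist','w1')
for n in ['thread0','seat','housing']:
    for m in arm.mark_of('wrist',n)[:5]: print(n,np.array(m['uv']),round(m['score'],2),onz(C,m['uv'],{'thread0':40,'seat':16,'housing':0}[n]))
E
```

```text
2.95 [402.2 329.8 261.7] [[-0.9  0.4  0. ]
 [ 0.4  0.9  0. ]
 [-0.   0.  -1. ]] [326.1 366.6 404.4]
thread0 [313.6 245.5] 0.96 [439.9 298.6  40. ]
thread0 [368.  210.1] 0.79 [430.7 361.9  40. ]
thread0 [405.2 281.5] 0.66 [516.7 365.3  40. ]
thread0 [348.9 309. ] 0.6 [519.9 299.9  40. ]
thread0 [386.8 387. ] 0.46 [630.7 296.   40. ]
seat [356.7 254.1] 0.84 [476.5 330.9  16. ]
seat [383.  384.2] 0.22 [644.8 288.9  16. ]
seat [ 21.6 359.5] 0.22 [421.9 -90.5  16. ]
housing [354.7 249.5] 0.89 [476.7 329.8   0. ]
```

View pics/w1.png

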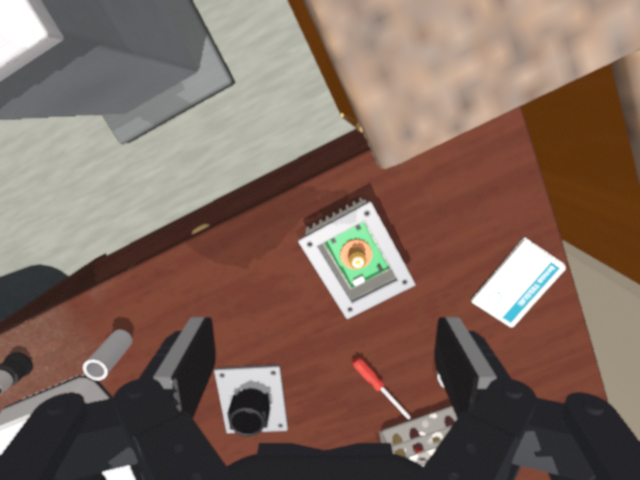

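The wrist view shows the housing centred at about (357,258) with its four threaded holes at about (310,244), (368,210), (405,282) and (350,309). The sleeve is at (107,355) and the plate at (250,400). Next I'll move towards the sleeve.

>>> send_rows(moves=[[90,[-0.004,-0.047,-0.012],0],[90,[-0.004,-0.047,-0.012],0],[90,[-0.004,-0.047,-0.012],0],[90,[-0.004,-0.047,-0.012],0],[90,[-0.004,-0.047,-0.012],0]])

```text
time_s: 3.65
position: [380.0, 96.1, 200.8]
tcp_rot: [0.0, 0.225, 0.974, 0.0]
contact_force: [0.7, 0.1, -0.3]
grip_width: 0.651
grip_force: 0.0
```

```bash
python3 - <<'E'
from h import *
np.set_printoptions(precision=1,suppress=True)
s=arm.get_state(); print(s['time_s'],s['position'],s['joint_positions'],cam('wrist')[2])
C,im=snap('wrist','w2')
for n,z in [('sleeve',0),('sleeve_center',30),('hole0',5),('flange',0)]:
    for m in arm.mark_of('wrist',n)[:5]: print(n,np.array(m['uv']),round(m['score'],2),onz(C,m['uv'],z))
for m in arm.cut_out('wrist','sleeve')[:1]:
    v,u=np.nonzero(m['pixels']); print(m['score'],m['uv'],u.min(),u.max(),v.min(),v.max())
T=cam('top')
print(proj(T,[[461,27,0],[461,27,60]]),onz(T,(390,200),0),onz(T,(403,258),0),onz(T,(470,200),475),onz(T,(512,240),475))
E
```

```text
3.65 [380.   96.1 200.8] [ 0.1  0.1 -0.6  0.9  0.   0.5] [303.7 132.6 343.5]
sleeve [295.2 302.4] 0.56 [456.6  25.9   0. ]
sleeve_center [292.6 316.9] 0.86 [455.4  26.2  30. ]
hole0 [409.5 412.5] 0.96 [629.7  77.1   5. ]
hole0 [474.8 340.7] 0.65 [573.7 171.    5. ]
0.62 [295.4, 320.4] 276 308 291 349
[[378.2 271.8]
 [381.7 268.2]] [637.4 -18.9   0. ] [490.5 -36.    0. ] [492.4 -42.9 475. ] [431.4 -95.  475. ]
```

View pics/w2.png

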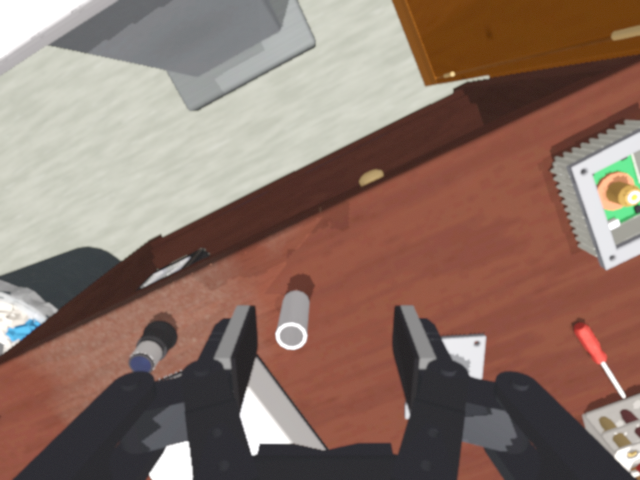

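The view shows the sleeve with its upper rim at (292,335) and foot at about (297,298). The microscope foot's corner is right beyond it at (255,370), with the plate at (450,380) and the housing at (610,200). Next I'll go above the sleeve and measure again.

>>> send_rows(moves=[[90,[0.018,-0.016,-0.021],0],[90,[0.018,-0.016,-0.021],0],[90,[0.018,-0.016,-0.021],0],[90,[0.018,-0.016,-0.021],0]])

```text
time_s: 4.35
position: [454.5, 34.0, 116.8]
tcp_rot: [0.001, 0.225, 0.974, 0.0]
contact_force: [0.8, 0.6, -0.7]
grip_width: 0.646
grip_force: 0.0
```

```bash
python3 - <<'E'
from h import *
np.set_printoptions(precision=1,suppress=True)
s=arm.get_state(); print(s['time_s'],s['position'],s['joint_positions'])
C,im=snap('wrist','w3')
for n,z in [('sleeve',0),('sleeve_center',30)]:
    for m in arm.mark_of('wrist',n)[:2]: print(n,np.array(m['uv']),round(m['score'],2),onz(C,m['uv'],z))
print(proj(C,[[457,26,60],[457,26,0],[457+13,26,60],[457,39,60]]))
for m in arm.cut_out('wrist','sleeve')[:1]:
    v,u=np.nonzero(m['pixels']); print(m['score'],m['uv'],u.min(),u.max(),v.min(),v.max())
    c=max(cv2.findContours(m['pixels'].astype(np.uint8),0,2)[0],key=len)
    print(cv2.minAreaRect(c))
    # fit: silhouette of cylinder model vs mask
    from scipy.optimize import minimize
    t=np.linspace(0,2*np.pi,40)
    def sil(x,y):
        P=np.array([[x+13*np.cos(a),y+13*np.sin(a),z] for a in t for z in (0,60)])
        q=cv2.convexHull(proj(C,P).astype(np.float32)); k=np.zeros((480,640),np.uint8); cv2.fillConvexPoly(k,(q*16).astype(int),1,shift=4); return k.astype(bool)
    f=lambda p:-(sil(*p)&m['pixels']).sum()/(sil(*p)|m['pixels']).sum()
    r=minimize(f,[457,26],method='Nelder-Mead',options=dict(initial_simplex=[[457,26],[463,26],[457,32]])); print(r.x,r.fun)
cv2.imwrite('pics/w3c.png',im[150:480,130:510,::-1])
E
```

```text
4.35 [454.5  34.  116.8] [-0.1  0.3 -0.6  0.7  0.   0.4]
sleeve [318.4 240.8] 0.72 [457.9  27.    0. ]
sleeve [477.3 302.1] 0.16 [553.9 112.5   0. ]
sleeve_center [313.5 254.7] 0.74 [455.6  25.1  30. ]
sleeve_center [319.8 242.7] 0.21 [450.2  32.2  30. ]
[[314.6 275.6]
 [316.6 240.3]
 [324.8 294.4]
 [335.7 266.2]]
0.72 [316.8, 262.6] 293 338 222 294
((317.54998779296875, 258.1499938964844), (44.689151763916016, 71.70063018798828), 8.130102157592773)
[456.2  27.3] -0.9316420014094433
```

View pics/w3c.png

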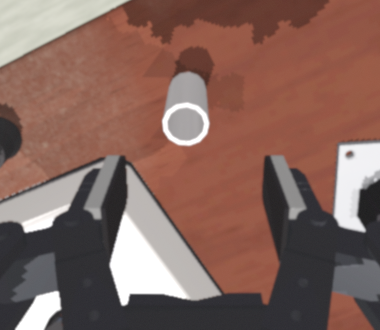

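The sleeve's upper ring is at crop (186,123), which puts its axis at about (456,27). It stands centred between the fingers and the path down is clear. Lowering now, then closing.

>>> send_rows(moves=[[90,[0.002,-0.006,-0.01],0],[90,[0,0,-0.025],0],[90,[0,0,-0.025],0],[90,[0,0,-0.024],0],[90,[0,0,0],0]])

```text
time_s: 5.05
position: [452.7, 27.2, 31.4]
tcp_rot: [-0.002, 0.226, 0.974, -0.0]
contact_force: [0.6, -0.7, 0.4]
grip_width: 0.646
grip_force: 0.0
```

>>> send_rows(moves=[[220,[0,0,0],0],[220,[0,0,0],0],[220,[0,0,0],0],[220,[0,0,0],0],[220,[0,0,0],0]])

```text
time_s: 5.55
position: [456.2, 26.4, 34.7]
tcp_rot: [0.001, 0.227, 0.974, 0.0]
contact_force: [-0.3, 0.9, 6.6]
grip_width: 0.283
grip_force: 58.9
```

>>> send_rows(moves=[[220,[0,0,0.02],0],[220,[0,0.01,0.03],0],[220,[0,0.03,0.03],0],[220,[-0.005,0.045,0.02],0],[220,[-0.01,0.045,0.0],0]])

```text
time_s: 6.05
position: [443.3, 158.0, 137.1]
tcp_rot: [0.004, 0.228, 0.974, 0.002]
contact_force: [1.0, -0.4, -1.7]
grip_width: 0.282
grip_force: 59.1
```

>>> send_rows(moves=[[220,[-0.005,0.04,0],0],[220,[-0.005,0.04,0],0],[220,[0,0.04,0],0],[220,[0,0.034,0],0],[220,[0,0,0],0]])

```text
time_s: 6.55
position: [430.4, 314.3, 134.1]
tcp_rot: [0.001, 0.224, 0.974, 0.001]
contact_force: [0.3, -0.2, -0.3]
grip_width: 0.281
grip_force: 59.2
```

```bash
cat > look.py <<'E'
from h import *
import sys
np.set_printoptions(precision=1,suppress=True)
s=arm.get_state(); print(s['time_s'],s['position'],s['contact_force'],s['grip_width'],s['grip_force'])
C,im=snap('wrist',sys.argv[1])
for a in sys.argv[2:]:
    n,z=a.split(':')
    for m in arm.mark_of('wrist',n)[:5]:
        if m['score']>.25: print(n,np.array(m['uv']),round(m['score'],2),onz(C,m['uv'],float(z)))
E
python3 look.py w4 thread0:40 seat:16 sleeve_center:147
```

```text
6.55 [430.4 314.3 134.1] [ 0.3 -0.2 -0.3] 0.2805307432545647 59.167021326720715
thread0 [389.1 215. ] 0.83 [431.  358.8  40. ]
thread0 [307.6 258.6] 0.83 [434.9 299.5  40. ]
thread0 [443.7 316.1] 0.65 [514.6 364.8  40. ]
seat [370.8 274.6] 0.89 [474.6 330.1  16. ]
sleeve_center [324.6 313.2] 0.97 [420.8 318.2 147. ]
```

View pics/w4.png

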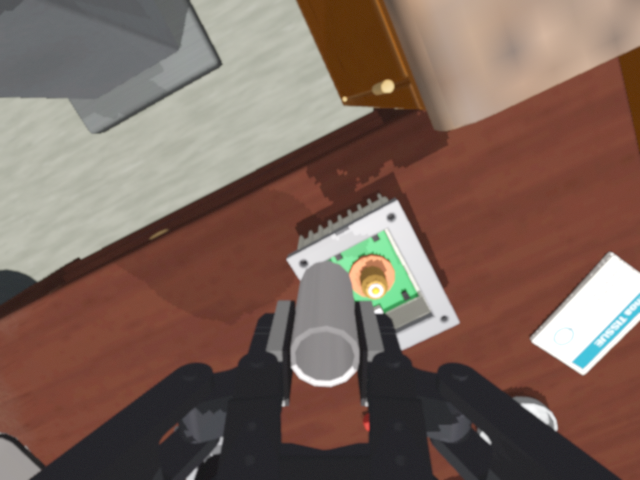

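The picture shows the held sleeve with its upper ring at (325,362) and lower end near (326,270). The spigot tip is at (376,291), and three of the threaded holes are at (391,217), (307,262) and (444,319). I'll fit the housing pose and the sleeve-to-spigot offset from these.

```bash
cat >> h.py <<'E'
from scipy.optimize import least_squares, minimize
def hole(im,uv,r=7):
    u,v=int(round(uv[0])),int(round(uv[1])); g=cv2.cvtColor(im,cv2.COLOR_RGB2GRAY).astype(float)
    w=g[v-r:v+r+1,u-r:u+r+1]; k=np.clip(np.percentile(w,60)-40-w,0,None)
    yy,xx=np.mgrid[v-r:v+r+1,u-r:u+r+1]; k=k*(np.hypot(xx-uv[0],yy-uv[1])<r)
    return np.array([(k*xx).sum(),(k*yy).sum()])/k.sum()
L=np.array([[42,32],[-42,32],[-42,-32],[42,-32]],float)
def fit_rect(obs,z):  # obs: list of (C,idx,uv); planar pose x,y,yaw at height z
    W=np.array([onz(C,uv,z)[:2] for C,i,uv in obs]); I=[i for C,i,uv in obs]
    def res(p):
        c,s=np.cos(p[2]),np.sin(p[2]); return ((L[I]@np.array([[c,s],[-s,c]])+p[:2])-W).ravel()
    x0=np.r_[W.mean(0),0]
    r=least_squares(res,x0); return r.x,np.abs(r.fun).reshape(-1,2)
def sleeve_fit(C,mask,zb,x0):
    t=np.linspace(0,2*np.pi,40)
    def sil(x,y):
        P=np.array([[x+13*np.cos(a),y+13*np.sin(a),z] for a in t for z in (zb,zb+60)])
        q=cv2.convexHull(proj(C,P).astype(np.float32)); k=np.zeros((480,640),np.uint8); cv2.fillConvexPoly(k,(q*16).astype(int),1,shift=4); return k.astype(bool)
    f=lambda p:-(sil(*p)&mask).sum()/(sil(*p)|mask).sum()
    r=minimize(f,x0,method='Nelder-Mead',options=dict(initial_simplex=[x0,[x0[0]+6,x0[1]],[x0[0],x0[1]+6]])); return r.x,r.fun
E
python3 - <<'E'
from h import *
np.set_printoptions(precision=1,suppress=True)
C,im=snap('wrist')
a=[(C,i,hole(im,uv)) for i,uv in [(1,(391,217)),(2,(307,262)),(0,(444,319))]]
print([o[2] for o in a]); print('housing',*fit_rect(a,40),fit_rect(a,40)[0][2]*57.3)
print('spigot tip',onz(C,(376,290.5),37))
m=arm.cut_out('wrist','sleeve')[0]; s=arm.get_state()
print(s['position'],m['score'],sleeve_fit(C,m['pixels'],101,[430,312]),onz(C,(326,362),161))
cv2.imwrite('pics/w4b.png',im[:,:,::-1])
E
```

```text
[array([396.3, 215.3]), array([310.6, 261.9]), array([446. , 316.2])]
housing [475.6 327.9   0. ] [[0.3 0.1]
 [1.5 1.4]
 [1.8 1.3]] 2.792796733649982
spigot tip [476.1 324.9  37. ]
[430.1 309.2 133.4] 0.85 (array([428.6, 309.5]), np.float64(-0.9222439660795825)) [430.5 309.1 161. ]
```

```bash
python3 - <<'E'
from h import *
np.set_printoptions(precision=2,suppress=True)
a=cv2.imread('pics/w4.png',0).astype(np.float32);b=cv2.imread('pics/w4b.png',0).astype(np.float32)
print('shift housing',cv2.phaseCorrelate(a[200:340,360:470].copy(),b[200:340,360:470].copy()))
for i in range(4):
    s=arm.get_state(); C=cam('wrist'); print(s['time_s'],s['position'],C[2],s['position']-C[2]); arm.snapshot('wrist')
im=arm.snapshot('wrist')
cv2.imwrite('pics/w5c.png',cv2.resize(im[190:350,290:470],None,fx=4,fy=3.75,interpolation=cv2.INTER_CUBIC)[:,:,::-1])
E
```

```text
shift housing ((0.44996052798369846, 1.1625953162357945), 0.2623473745805246)
6.85 [430.14 309.25 133.39] [354.09 346.15 276.16] [  76.04  -36.9  -142.77]
6.9 [430.21 309.28 133.4 ] [354.18 346.19 276.17] [  76.03  -36.91 -142.77]
6.95 [430.29 309.41 133.42] [354.23 346.28 276.18] [  76.06  -36.87 -142.76]
7.0 [430.31 309.54 133.41] [354.24 346.4  276.17] [  76.07  -36.86 -142.77]
```

View pics/w5c.png

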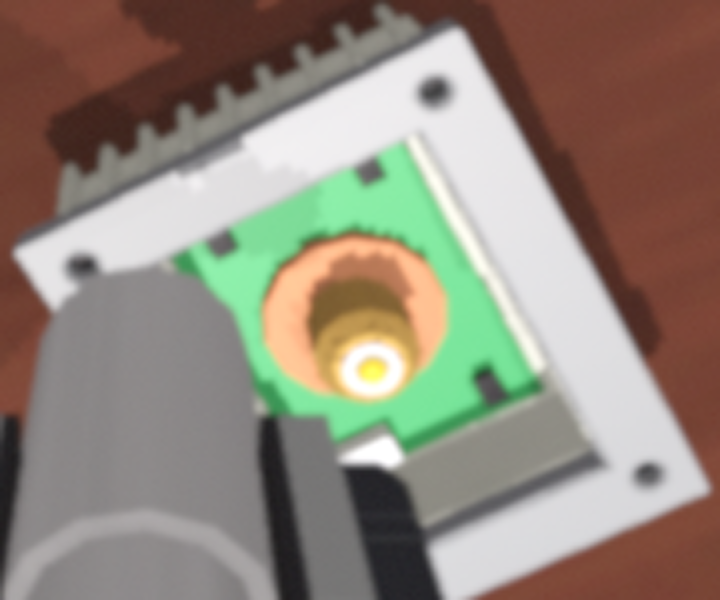

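The crop shows the holes at (434,91), (81,266) and (648,474), and the spigot tip at (372,368). The arm had still been swinging during the last picture and is settled now, so I'll compute from this one.

```bash
python3 - <<'E'
from h import *
np.set_printoptions(precision=1,suppress=True)
C=cam('wrist'); f=lambda u,v:(290+u/4-.4,190+v/3.75-.4)
a=[(C,1,f(434,91)),(C,2,f(81,266)),(C,0,f(648,474))]
r=fit_rect(a,40); print(r, r[0][2]*57.3)
print('tip',onz(C,f(372,368),37),'shoulder',onz(C,f(355,315),16))
s=arm.get_state()['position']; print(s,onz(C,(326,362),161))
E
```

```text
(array([476.2, 330. ,   0.1]), array([[0.1, 0.1],
       [0.1, 0. ],
       [0. , 0.1]])) 3.345636408817255
tip [476.7 330.1  37. ] shoulder [475.6 330.4  16. ]
[430.3 309.8 133.4] [430.9 309.4 161. ]
```

The housing fits to 0.1 mm at (476.3, 330.1) with yaw 3.35°. Moving above the spigot, then down to just above it, then checking.

>>> send_rows(moves=[[220,[0.016,0.007,0],0],[220,[0.016,0.007,0],0],[220,[0.014,0.006,-0.01],0],[220,[0,0,-0.02],0],[220,[0,0,-0.02],0]])

```text
time_s: 7.6
position: [477.0, 330.5, 83.0]
tcp_rot: [0.0, 0.227, 0.974, 0.0]
contact_force: [-0.3, 0.1, -0.4]
grip_width: 0.286
grip_force: 59.2
```

>>> send_rows(moves=[[220,[0,0,0],0],[220,[0,0,0],0],[220,[0,0,0],0],[220,[0,0,0],0],[220,[0,0,0],0]])

```text
time_s: 8.1
position: [476.6, 330.7, 84.2]
tcp_rot: [0.001, 0.227, 0.974, 0.001]
contact_force: [-0.0, 1.6, -0.3]
grip_width: 0.279
grip_force: 59.2
```

```bash
python3 - <<'E'
from h import *
np.set_printoptions(precision=1,suppress=True)
s=arm.get_state(); print(s['time_s'],s['position'],s['contact_force'])
C,im=snap('wrist')
m=arm.cut_out('wrist','sleeve')[0]; zb=s['position'][2]-33
print(sleeve_fit(C,m['pixels'],zb,[476,330]),proj(C,[[476.3,330.1,37],[476.3,330.1,zb]]))
cv2.imwrite('pics/w6c.png',cv2.resize(im[190:390,240:440],None,fx=3,fy=3,interpolation=cv2.INTER_CUBIC)[:,:,::-1])
E
```

```text
8.1 [476.6 330.7  84.2] [-0.   1.6 -0.3]
(array([475.5, 330.8]), np.float64(-0.9119273301737757)) [[324.3 273.1]
 [324.4 284.8]]
```

View pics/w6c.png

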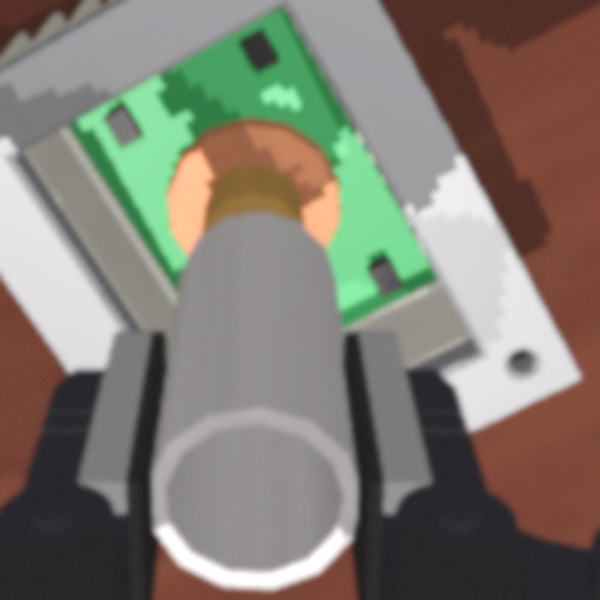

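The sleeve is aligned with the spigot in the camera's line of sight: sleeve axis column about 256, spigot about 254, shoulder about 255. Inserting.

>>> send_rows(moves=[[220,[0,0,-0.008],0],[220,[0,0,-0.007],0],[220,[0,0,-0.006],0],[220,[0,0,-0.004],0],[220,[0,0,0],0]])

```text
time_s: 8.7
position: [475.5, 330.0, 57.2]
tcp_rot: [-0.001, 0.227, 0.974, -0.001]
contact_force: [0.4, -0.2, -0.2]
grip_width: 0.281
grip_force: 59.2
```

>>> send_rows(moves=[[220,[0,0,-0.005],0],[220,[0,0,-0.004],0],[220,[0,0,-0.003],0],[220,[0,0,0],0],[220,[0,0,0],0]])

```text
time_s: 9.2
position: [477.0, 330.7, 50.4]
tcp_rot: [0.001, 0.227, 0.974, 0.001]
contact_force: [-8.4, -4.6, 30.4]
grip_width: 0.282
grip_force: 62.1
```

Contact at the expected height (force 30 N, TCP z 50): the sleeve is home. I'll ease off, release and lift.

>>> send_rows(moves=[[220,[0,0,0.003],0],[90,[0,0,0],0],[90,[0,0,0],0],[90,[0,0,0],0],[90,[0,0,0.005],0]])

```text
time_s: 9.7
position: [475.3, 330.0, 53.3]
tcp_rot: [-0.001, 0.227, 0.974, -0.001]
contact_force: [0.8, 0.4, -0.6]
grip_width: 0.645
grip_force: 0.0
```

>>> send_rows(moves=[[90,[0,0,0.02],0],[90,[0,0,0.03],0],[90,[0,0,0.03],0],[90,[-0.015,-0.01,0.03],0],[90,[-0.02,-0.01,0.03],0]])

```text
time_s: 10.2
position: [441.3, 310.2, 195.3]
tcp_rot: [0.0, 0.227, 0.974, 0.0]
contact_force: [-0.3, -0.5, 0.3]
grip_width: 0.648
grip_force: 0.0
```

>>> send_rows(moves=[[60,[0,0,0],0],[60,[0,0,0],0],[60,[0,0,0],0],[60,[0,0,0],0]])

```text
time_s: 10.6
position: [440.9, 310.2, 193.0]
tcp_rot: [-0.001, 0.227, 0.974, -0.001]
contact_force: [-0.9, 0.7, 0.6]
grip_width: 0.762
grip_force: 0.0
```

```bash
python3 - <<'E'
from h import *
np.set_printoptions(precision=1,suppress=True)
s=arm.get_state(); print(s['time_s'],s['position'],s['joint_positions'],s['contact_force'])
C,im=snap('wrist')
m=arm.cut_out('wrist','sleeve')[0]
for zb in (14,16,19,24): print(zb,sleeve_fit(C,m['pixels'],zb,[476,330]))
cv2.imwrite('pics/w7.png',im[:,:,::-1])
for n,z in [('thread0',40),('hole0',5),('flange',0)]:
    for k in arm.mark_of('wrist',n)[:5]: print(n,np.array(k['uv']),round(k['score'],2),onz(C,k['uv'],z))
E
```

```text
10.6 [440.9 310.2 193. ] [ 0.5  0.3 -0.3  1.  -0.   0.9] [-0.9  0.7  0.6]
14 (array([477.6, 330.9]), np.float64(-0.951123595505618))
16 (array([477. , 330.9]), np.float64(-0.9375))
19 (array([475.8, 331.2]), np.float64(-0.918201516793066))
24 (array([473.1, 331.7]), np.float64(-0.893516078017923))
thread0 [426.5 269.9] 0.89 [517.  365.5  40. ]
thread0 [308.5 219.4] 0.69 [435.5 297.9  40. ]
thread0 [375.8 179.9] 0.64 [430.3 358.1  40. ]
thread0 [358.  301.6] 0.64 [518.6 302.6  40. ]
hole0 [270.6 438. ] 0.8 [647.7 141.1   5. ]
hole0 [260.4 376.4] 0.6 [570.9 171.8   5. ]
flange [237.8 411.1] 0.9 [603.1 124.4   0. ]
flange [360.9 233.4] 0.69 [477.7 327.8   0. ]
```

View pics/w7.png

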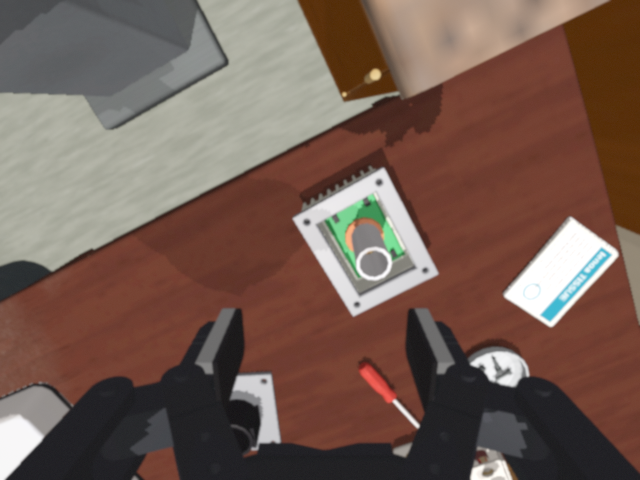

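The view shows the sleeve standing home on the spigot at (372,250), with a silhouette fit consistent with a base at 14–16 mm. The plate is half hidden at about (255,410) and yawed roughly −21°. Next I'll go look at the plate.

>>> send_rows(moves=[[30,[0.024,-0.037,0],0.2],[30,[0.024,-0.037,0],0.2],[30,[0.024,-0.037,0],0.2],[30,[0.024,-0.037,0],0.2],[30,[0.023,-0.037,0],0]])

```text
time_s: 11.35
position: [561.0, 123.8, 194.2]
tcp_rot: [0.0, 0.186, 0.983, 0.0]
contact_force: [0.4, 0.5, -0.2]
grip_width: 0.886
grip_force: 0.0
```

>>> send_rows(moves=[[30,[0,0,0],0],[30,[0,0,0],0],[30,[0,0,0],0],[30,[0,0,0],0],[30,[0,0,0],0]])

```text
time_s: 11.85
position: [559.5, 126.5, 194.4]
tcp_rot: [-0.0, 0.185, 0.983, 0.0]
contact_force: [0.1, -0.7, -0.6]
grip_width: 0.883
grip_force: 0.0
```

```bash
cat > fl.py <<'E'
from h import *
import sys
np.set_printoptions(precision=1,suppress=True)
name,zt,n,nz=sys.argv[1],float(sys.argv[2]),sys.argv[3],float(sys.argv[4])
s=arm.get_state(); print(s['time_s'],s['position'],'tooly',np.degrees(2*np.arctan2(s['tcp_rot'][2],s['tcp_rot'][1]))-90)
C,im=snap('wrist',name)
g=cv2.cvtColor(im,cv2.COLOR_RGB2GRAY).astype(float)
def blob(uv,r=9):   # darkest compact spot on the bright plate
    u,v=map(int,np.round(uv)); w=cv2.resize(g[v-r:v+r+1,u-r:u+r+1],None,fx=4,fy=4,interpolation=cv2.INTER_CUBIC)
    t=(np.percentile(w,75)+w[24:-24,24:-24].min())/2
    k,lab,st,ce=cv2.connectedComponentsWithStats((w<t).astype(np.uint8))
    best=[i for i in range(1,k) if 8<st[i,4]<900 and st[i,0]>0 and st[i,1]>0 and st[i,0]+st[i,2]<w.shape[1] and st[i,1]+st[i,3]<w.shape[0]]
    if not best: return None
    i=min(best,key=lambda i:np.hypot(*(ce[i]-w.shape[0]/2+.5))); return np.array([u-r,v-r])+(ce[i]+.5)/4-.5
for k in arm.mark_of('wrist',n)[:6]:
    b=blob(k['uv']); print(n,np.array(k['uv']),round(k['score'],2),onz(C,k['uv'],nz)[:2],'blob',b,None if b is None else onz(C,b,zt)[:2])
E
python3 fl.py w8 5 hole0 0; python3 - <<'E'
from h import *
m=arm.mark_of('wrist','flange'); print([(k['uv'],k['score'],onz(cam('wrist'),k['uv'],0)) for k in m[:2]])
E
```

```text
11.85 [559.5 126.5 194.4] tooly 68.68224348534307
hole0 [308.6 202.2] 0.83 [551.3 114.1] blob [307.6 205.8] [552.9 112.6]
hole0 [382.1 205.6] 0.8 [577.8 173.7] blob [380.6 207.3] [577.4 171.7]
hole0 [372.5 289.9] 0.76 [653.1 138.7] blob [374.6 293.6] [654.9 139.5]
hole0 [304.8 290.6] 0.6 [630.2  78.1] blob [307.1 292.3] [630.4  80.6]
hole0 [341.8 248.5] 0.24 [602.8 126.1] blob [349.1 246.2] [601.3 133.5]
[([344.3, 252.0], 0.86, array([607.2697431 , 126.55475874,   0.        ]))]
```

The plate's holes project to a 64.0 x 83.9 mm rectangle, so the height agrees with the text. Its centre is (603.9,126.1) and its yaw −22.4°. Moving down over the snout.

>>> send_rows(moves=[[30,[0.022,0.001,-0.02],-0.17],[30,[0.022,0,-0.03],0],[30,[0,0,-0.04],0],[30,[0,0,-0.04],0],[30,[0,0,0],0]])

```text
time_s: 12.5
position: [599.3, 126.2, 58.8]
tcp_rot: [-0.005, 0.194, 0.981, -0.001]
contact_force: [-1.3, 0.5, -1.0]
grip_width: 0.88
grip_force: 0.0
```

>>> send_rows(moves=[[30,[0,0,-0.02],0],[30,[0,0,-0.02],0],[30,[0,0,-0.014],0],[30,[0,0,0],0],[30,[0,0,0],0]])

```text
time_s: 13.0
position: [604.7, 126.6, 11.4]
tcp_rot: [0.0, 0.195, 0.981, 0.0]
contact_force: [0.6, -0.6, 0.6]
grip_width: 0.879
grip_force: 0.0
```

>>> send_rows(moves=[[160,[0,0,0],0],[160,[0,0,0],0],[180,[0,0,0],0],[200,[0,0,0],0],[200,[0,0,0],0]])

```text
time_s: 13.5
position: [605.2, 126.4, 11.8]
tcp_rot: [0.001, 0.195, 0.981, 0.0]
contact_force: [-0.5, -1.0, 5.8]
grip_width: 0.53
grip_force: 63.8
```

>>> send_rows(moves=[[200,[0,0,0],0],[200,[0,0,0.01],0],[200,[0,0,0.02],0],[200,[0,0,0.02],0],[200,[0,0,0],0]])

```text
time_s: 14.0
position: [606.1, 126.6, 63.2]
tcp_rot: [0.002, 0.195, 0.981, 0.001]
contact_force: [1.3, -1.0, -2.7]
grip_width: 0.53
grip_force: 62.9
```

The grip is firm (width 45 mm, grip force 63 N). Next: raise, carry and turn.

>>> send_rows(moves=[[200,[0,0,0.03],0],[200,[-0.01,0.015,0.03],0.4],[200,[-0.018,0.03,0.02],0.8],[200,[-0.02,0.032,0],0.8],[200,[-0.02,0.032,0],0.8]])

```text
time_s: 14.5
position: [535.5, 236.2, 140.4]
tcp_rot: [0.0, 0.048, 0.999, 0.0]
contact_force: [-0.2, 0.2, -3.1]
grip_width: 0.528
grip_force: 62.8
```

>>> send_rows(moves=[[200,[-0.02,0.032,0],0.8],[200,[-0.02,0.032,0],0.7],[200,[-0.015,0.02,0],0],[200,[-0.005,0.011,0],0],[200,[0,0,0],0]])

```text
time_s: 15.0
position: [475.2, 331.3, 139.7]
tcp_rot: [-0.0, -0.03, 1.0, -0.0]
contact_force: [-0.1, -1.0, -2.6]
grip_width: 0.524
grip_force: 62.8
```

>>> send_rows(moves=[[200,[0,0,0],0],[200,[0,0,0],0],[200,[0,0,0],0],[200,[0,0,0],0],[200,[0,0,0],0]])

```text
time_s: 15.5
position: [476.5, 329.9, 140.3]
tcp_rot: [0.0, -0.029, 1.0, -0.0]
contact_force: [0.1, 0.4, -3.6]
grip_width: 0.524
grip_force: 62.8
```

```bash
python3 fl.py w9 134 hole0 129; python3 fl.py w9b 40 thread0 40; python3 - <<'E'
from h import *
a=cv2.imread('pics/w9.png'); cv2.imwrite('pics/w9c.png',cv2.resize(a[120:420,120:520],None,fx=2,fy=2,interpolation=cv2.INTER_CUBIC))
E
```

```text
15.5 [476.5 329.9 140.3] tooly 93.29469632742297
hole0 [244.2 213.6] 0.82 [435.6 294.2] blob None None
hole0 [400.6 214.3] 0.78 [432.2 358. ] blob None None
hole0 [256.5 384. ] 0.68 [520.3 299.1] blob None None
hole0 [392.2 378.2] 0.55 [513.2 364. ] blob None None
15.6 [476.3 330.1 140.3] tooly 93.32167790340458
thread0 [276.1 176.6] 0.96 [435.7 297. ] blob [273.5 177.8] [436.5 295.5]
thread0 [371.5 175.5] 0.71 [431.5 356.5] blob [376.  177.1] [432.4 359.4]
```

View pics/w9c.png

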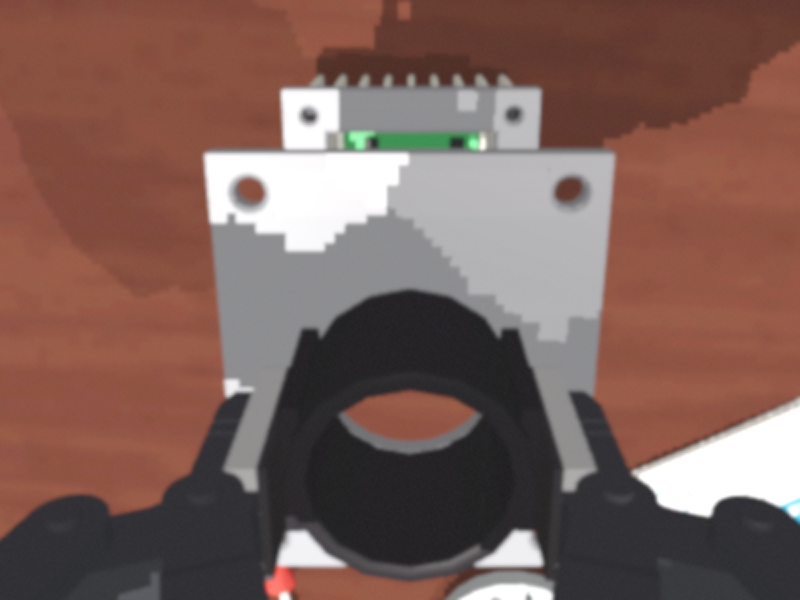

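The crop shows the plate's near holes at (248,192) and (572,191), and the housing's near threads at (309,116) and (514,115), so the yaws look parallel. Computing the residual offset.

```bash
python3 - <<'E'
from h import *
np.set_printoptions(precision=2,suppress=True)
C=cam('wrist'); f=lambda u,v:(120+u/2-.25,120+v/2-.25); s=arm.get_state()['position']; print(s)
def two(a,b,z,nm):
    A,B=onz(C,f(*a),z)[:2],onz(C,f(*b),z)[:2]; d=B-A; yaw=np.arctan2(d[1],d[0])-np.pi/2
    c=(A+B)/2+42*np.array([np.cos(yaw),np.sin(yaw)]); print(nm,z,A,B,'len',np.linalg.norm(d),'yaw',np.degrees(yaw),'centre',c)
for dz in (0,1.5,3): two((248,192),(572,191),s[2]-6.7-1.5+dz,'plate')
two((309,116),(514,115),40,'housing')
E
```

```text
[476.14 330.31 140.31]
plate 132.10653327480952 [435.35 294.98] [431.38 359.84] len 64.97716923638437 yaw 3.496097184136761 centre [475.29 329.97]
plate 133.60653327480952 [434.91 295.28] [430.99 359.49] len 64.33155517692848 yaw 3.496097184136761 centre [474.87 329.94]
plate 135.10653327480952 [434.47 295.57] [430.59 359.14] len 63.68594111747259 yaw 3.496097184136761 centre [474.45 329.92]
housing 40 [436.33 296.05] [432.31 360.  ] len 64.0699355650815 yaw 3.597956031686214 centre [476.24 330.66]
```

The plate centre needs (+1.5, +0.5) mm and its yaw already matches within 0.1°. Shifting, settling and lowering gently.

>>> send_rows(moves=[[200,[0.0015,0.0005,-0.01],0],[200,[0,0,-0.012],0],[200,[0,0,-0.008],0],[200,[0,0,-0.004],0],[200,[0,0,0],0]])

```text
time_s: 16.2
position: [476.8, 330.5, 105.1]
tcp_rot: [-0.001, -0.029, 1.0, -0.0]
contact_force: [-0.4, 0.5, -3.1]
grip_width: 0.526
grip_force: 62.8
```

>>> send_rows(moves=[[200,[0,0,0],0],[200,[0,0,-0.003],0],[200,[0,0,-0.005],0],[200,[0,0,-0.005],0],[200,[0,0,-0.005],0]])

```text
time_s: 16.7
position: [477.5, 330.9, 87.8]
tcp_rot: [-0.0, -0.029, 1.0, -0.0]
contact_force: [0.5, -0.3, -2.9]
grip_width: 0.526
grip_force: 62.8
```

>>> send_rows(moves=[[200,[0,0,-0.005],0],[200,[0,0,-0.005],0],[200,[0,0,-0.005],0],[200,[0,0,-0.003],0],[200,[0,0,0],0]])

```text
time_s: 17.2
position: [477.2, 330.7, 69.7]
tcp_rot: [-0.0, -0.029, 1.0, -0.0]
contact_force: [-0.9, 0.2, -3.0]
grip_width: 0.526
grip_force: 62.8
```

>>> send_rows(moves=[[200,[0,0,-0.004],0],[200,[0,0,-0.003],0],[200,[0,0,-0.002],0],[200,[0,0,0],0],[200,[0,0,0],0]])

```text
time_s: 17.7
position: [477.6, 330.9, 61.3]
tcp_rot: [-0.0, -0.029, 1.0, -0.0]
contact_force: [-0.2, -0.4, -2.3]
grip_width: 0.529
grip_force: 62.8
```

>>> send_rows(moves=[[200,[0,0,0],0],[200,[0,0,0],0],[200,[0,0,0],0],[200,[0,0,0],0],[200,[0,0,0],0]])

```text
time_s: 18.2
position: [477.6, 330.9, 61.3]
tcp_rot: [0.0, -0.029, 1.0, 0.0]
contact_force: [0.4, 0.2, -2.3]
grip_width: 0.531
grip_force: 62.8
```

```bash
cat > fin.py <<'E'
from h import *
np.set_printoptions(precision=2,suppress=True)
s=arm.get_state(); print(s['time_s'],s['position'],s['tcp_rot'],s['contact_force'],s['moment'],s['dq'])
C,im=snap('wrist','w10'); zt=s['position'][2]-11.3+5
p=proj(C,[[475.99-42,330+32,zt],[475.99-42,330-32,zt]]); print('expected near holes',p)
P=[np.array(k['uv']) for k in arm.mark_of('wrist','hole0')[:4]]; print(P)
g=cv2.cvtColor(im,cv2.COLOR_RGB2GRAY)
for uv in P[:4]:
    u,v=map(int,np.round(uv)); w=cv2.resize(g[v-12:v+13,u-12:u+13],None,fx=4,fy=4,interpolation=cv2.INTER_CUBIC)
    b=(w<0.72*np.percentile(w,85)).astype(np.uint8); k,lab,st,ce=cv2.connectedComponentsWithStats(b)
    ok=[i for i in range(1,k) if 40<st[i,4]<2500]
    if ok:
        i=min(ok,key=lambda i:np.hypot(*(ce[i]-50))); c=np.array([u-12,v-12])+(ce[i]+.5)/4-.5
        print(uv,'blob',c,st[i,2:]/4,onz(C,c,zt)[:2])
T,ti=snap('top','t10')
print('top hole',[(np.array(k['uv']),round(k['score'],2),onz(T,k['uv'],55)) for k in arm.mark_of('top','hole0')[:4]])
E
python3 fin.py
```

```text
18.2 [477.61 330.92  61.33] [ 0.   -0.03  1.    0.  ] [ 0.41  0.22 -2.33] [ 0.04 -0.02 -0.02] [-0.  0.  0. -0.  0.  0.]
expected near holes [[410.24 219.59]
 [248.89 210.53]]
[array([393. , 379.4]), array([252.4, 386.8]), array([246.4, 213.2]), array([401.5, 213.8])]
[393.  379.4] blob [390.14 377.15] [ 10.5   25.   503.75] [509.86 362.71]
[252.4 386.8] blob [247.36 382.77] [  4.    16.   103.25] [516.9  296.68]
[401.5 213.8] blob [401.05 210.24] [ 2.25  1.5  10.5 ] [430.39 357.88]
top hole [(array([261. , 252.6]), 0.45, array([515.28, 298.83,  55.  ]))]
```

```bash
python3 - <<'E'
from h import *
np.set_printoptions(precision=2,suppress=True)
E=lambda f:cv2.Canny(cv2.GaussianBlur(cv2.imread(f'pics/{f}.png',0),(3,3),0),40,120)
a,b=(cv2.GaussianBlur(E(f),(3,3),1).astype(np.float32) for f in('w9','w10'))
for n,(u0,u1,v0,v1) in dict(leftcorner=(212,262,185,232),rightcorner=(385,440,185,232),edge=(212,440,185,205),snout=(260,390,262,300)).items():
    r=cv2.matchTemplate(b[v0-8:v1+8,u0-8:u1+8],a[v0:v1,u0:u1],cv2.TM_CCOEFF_NORMED); m=cv2.minMaxLoc(r); print(n,np.array(m[3])-8,round(m[1],2))
g=cv2.imread('pics/w10.png',0)
for u,v in((244,216),(406,215)): print(g[v-9:v+10:1,u-10:u+11:1])
E
```

```text
leftcorner [0 0] 0.69
rightcorner [0 0] 0.49
edge [0 0] 0.38
snout [0 0] 0.87
[[255 255 255 253 245 235 225 218 212 210 209 212 220 228 238 247 255 255
  255 255 255]
 [255 255 247 234 222 209 199 190 182 176 174 177 186 198 212 227 242 253
  255 255 255]
 [255 248 230 211 196 184 174 165 156 150 147 146 150 162 179 198 221 240
  253 255 255]
 [252 236 213 192 175 163 155 149 144 140 138 135 133 137 147 166 193 220
  240 253 255]
 [242 219 197 177 160 150 146 144 142 140 139 137 135 132 133 143 166 198
  224 244 255]
 [231 205 184 167 156 149 145 144 143 142 141 139 139 137 136 138 153 181
  210 235 251]
 [223 195 175 159 155 151 146 143 144 143 143 141 141 140 139 141 149 170
  199 225 246]
 [216 189 168 149 144 144 144 144 144 143 143 142 142 142 142 142 145 161
  188 216 239]
 [212 185 164 139 129 133 140 142 144 143 143 143 143 144 142 144 145 156
  181 209 235]
 [210 185 162 136 122 125 135 141 143 143 144 144 144 144 143 143 144 154
  178 206 231]
 [214 188 168 144 123 121 129 137 142 144 144 144 144 143 144 144 145 155
  179 204 229]
 [222 195 176 156 132 119 122 131 137 141 1
[... 1661 characters left out ...]
6 144 143 142 144 144 143 143 143 142 138 130 119 117 127 139
  146 159 175]
 [162 152 146 144 144 143 143 142 143 143 142 139 131 123 118 122 134 144
  150 163 178]
 [163 155 145 141 141 141 142 141 140 139 137 131 123 118 119 130 143 149
  155 168 181]
 [167 158 146 138 135 135 135 135 134 131 128 124 120 120 127 141 151 156
  162 174 182]
 [169 160 153 142 133 130 128 127 125 124 122 122 125 130 140 150 156 162
  171 180 185]
 [174 167 161 152 145 137 130 127 126 125 128 133 139 145 151 157 163 170
  178 184 185]
 [180 174 166 161 153 148 141 138 136 136 141 148 152 157 160 164 170 178
  183 185 186]
 [184 179 173 166 158 153 150 147 146 147 152 157 161 164 167 173 179 183
  186 186 186]]
```

The plate hasn't slipped in the hand. By calculation its centre is within about 0.3 mm of the housing's, it sits about 10 mm above the rim, it's level, and the force shows only its own weight. Handing in.

```bash
python3 -c "
from cell import arm
print(arm.finish_job())"
```

```text
the job is handed in; nothing more can be done
None
```

The sleeve is fully home on the spigot, and the arm is still holding the front plate level about 1 cm above the rim; by measurement its holes are within about 0.5 mm of the threads and nothing is touching.

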